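Unload the forming die and stack the brass trays with separators

TASK

Take the aluminium punch out of the forming die and stand it upright in the middle of the bare wooden board, then lift the formed tray out of the die. Stack it and all the brass trays from the bench, open side up, in one squared-up pile on the felt mat of the plywood carrying board, with a single white card separator laid flat and square between every two trays and none on the topmost. Leave the spare separators lying on the bench and do not push the other things on the bench about.

Things in the scene. Friction and masses are not known exactly. Their poses are not given: they have to be found in the camera images.
- tray_a_mid (a point): formed brass tray, an open-topped rectangular box with straight walls, 96 long (its x) x 52 wide (its y) x 24 high, wall and floor 2.5 thick, about 140 g; the point is at its centre, half-way up (12 above its underside), z up. This one is still in the die, under the punch: 11 mm deep in the cavity with 1.5 mm clearance a side, standing 13 mm proud of the die.
- tray_b_mid (a point): formed brass tray, an open-topped rectangular box with straight walls, 96 long (its x) x 52 wide (its y) x 24 high, wall and floor 2.5 thick, about 140 g; the point is at its centre, half-way up (12 above its underside), z up. Lies open side up on the bench at the robot's side of the work area; may be absent (None).
- tray_c_mid (a point): formed brass tray, an open-topped rectangular box with straight walls, 96 long (its x) x 52 wide (its y) x 24 high, wall and floor 2.5 thick, about 140 g; the point is at its centre, half-way up (12 above its underside), z up. Lies open side up on the bench at the robot's side of the work area; may be absent (None).
- tray_d_mid (a point): formed brass tray, an open-topped rectangular box with straight walls, 96 long (its x) x 52 wide (its y) x 24 high, wall and floor 2.5 thick, about 140 g; the point is at its centre, half-way up (12 above its underside), z up. Lies open side up on the bench at the robot's side of the work area; may be absent (None).
- card_a_mid (a point): separator: stiff flat white pressboard card 98 long (its x) x 54 wide (its y) x 6 thick, about 35 g, lying flat singly on the bench among the brass trays; the point is at its centre (3 above its underside). There are four, more than are needed.
- card_b_mid (a point): separator: stiff flat white pressboard card 98 long (its x) x 54 wide (its y) x 6 thick, about 35 g, lying flat singly on the bench among the brass trays; the point is at its centre (3 above its underside). There are four, more than are needed.
- card_c_mid (a point): separator: stiff flat white pressboard card 98 long (its x) x 54 wide (its y) x 6 thick, about 35 g, lying flat singly on the bench among the brass trays; the point is at its centre (3 above its underside). There are four, more than are needed.
- card_d_mid (a point): separator: stiff flat white pressboard card 98 long (its x) x 54 wide (its y) x 6 thick, about 35 g, lying flat singly on the bench among the brass trays; the point is at its centre (3 above its underside). There are four, more than are needed.
- punch_grip (a point): aluminium forming punch: a block 87 (x) x 43 (y) x 32 high with a clamping tenon 54 (x) x 24 (y) x 34 high on top, about 380 g. The point is on its vertical axis in the tenon, 52 above the punch's underside and 14 below the tenon's top. At the start it stands inside the tray in the die, on that tray's floor, with 2 mm clearance a side.
- die_floor (a point): steel forming die, fixed on the bench: shoe 150 (x) x 120 (y) x 14 high, die block 130 x 86 on it with an open rectangular cavity; the point is the centre of the cavity floor, 24 above the bench; the die's top is 11 above this point. Two guide pins 10 thick at its rear (+x) corners, 66 from the point in x and 51 in y, reach 26 above the point. x along the cavity's length.
- carrier_mat (a point): flat plywood carrying board, fixed on the bench, 170 (x) x 140 (y) x 10 thick, with a grey felt mat 104 (x) x 60 (y) x 2 thick in the middle of its top; the point is the centre of the mat's upper face, 12 above the bench; x along the mat's length.
- board_top (a point): bare pale hardwood board 150 (x) x 120 (y) x 20 high, fixed on the bench; the point is the centre of its top face.
- bench_block: bystander: polished steel bench block, 50 x 50 x 25 mm; origin at its underside. Not to be disturbed.
- burnisher: bystander: burnisher with a round wooden handle and a thin steel rod, 160 mm long, lying; origin at its underside. Not to be disturbed.
- flux_jar: bystander: amber glass jar with a steel cap, 60 mm across, 62 mm tall; origin at its underside. Not to be disturbed.
- cup: bystander: white ceramic cup, 68 mm across, 60 mm tall; origin at its underside. Not to be disturbed.
Mind the look-alikes: they are no part of the job. Leave any orange or purple look-alike of the part that bears card_a_mid alone. What is shaped like the part that bears tray_a_mid but green or turquoise is not meant.

How it is judged:
At the end, for the whole second after the job is handed in: All trays present upright in one pile within 14 mm of the mat centre and 0.2 rad of its direction, the lowest on the mat; between every two one card (12 mm, 0.2 rad), the other cards flat on the bench; the punch upright on the board within 35 mm of its middle (horizontal distance between each of tray_a_mid, tray_b_mid, tray_c_mid, tray_d_mid and carrier_mat below 0.014 m and angle between each of tray_a_mid, tray_b_mid, tray_c_mid, tray_d_mid, punch_grip's own z axis and vertical below 0.1 rad and angle between the x axis of each of tray_a_mid, tray_b_mid, tray_c_mid, tray_d_mid and the x axis of carrier_mat, either way round below 0.2 rad and ((z of card_a_mid in the frame of tray_a_mid between 0.011 and 0.019 m and horizontal distance between card_a_mid and tray_a_mid below 0.012 m and angle between the x axis of card_a_mid and the x axis of tray_a_mid, either way round below 0.2 rad) or (z of card_b_mid in the frame of tray_a_mid between 0.011 and 0.019 m and horizontal distance between card_b_mid and tray_a_mid below 0.012 m and angle between the x axis of card_b_mid and the x axis of tray_a_mid, either way round below 0.2 rad) or (z of card_c_mid in the frame of tray_a_mid between 0.011 and 0.019 m and horizontal distance between card_c_mid and tray_a_mid below 0.012 m and angle between the x axis of card_c_mid and the x axis of tray_a_mid, either way round below 0.2 rad) or (z of card_d_mid in the frame of tray_a_mid between 0.011 and 0.019 m and horizontal distance between card_d_mid and tray_a_mid below 0.012 m and angle between the x axis of card_d_mid and the x axis of tray_a_mid, either way round below 0.2 rad) or z of each of tray_b_mid, tray_c_mid, tray_d_mid in the frame of tray_a_mid below 0 m) and ((z of card_a_mid in the frame of tray_b_mid between 0.011 and 0.019 m and horizontal distance between card_a_mid and tray_b_mid below 0.012 m and angle between the x axis of card_a_mid and the x axis of tray_b_mid, either way round below 0.2 rad) or (z of card_b_mid in the frame of tray_b_mid between 0.011 and 0.019 m and horizontal distance between card_b_mid and tray_b_mid below 0.012 m and angle between the x axis of card_b_mid and the x axis of tray_b_mid, either way round below 0.2 rad) or (z of card_c_mid in the frame of tray_b_mid between 0.011 and 0.019 m and horizontal distance between card_c_mid and tray_b_mid below 0.012 m and angle between the x axis of card_c_mid and the x axis of tray_b_mid, either way round below 0.2 rad) or (z of card_d_mid in the frame of tray_b_mid between 0.011 and 0.019 m and horizontal distance between card_d_mid and tray_b_mid below 0.012 m and angle between the x axis of card_d_mid and the x axis of tray_b_mid, either way round below 0.2 rad) or z of each of tray_a_mid, tray_c_mid, tray_d_mid in the frame of tray_b_mid below 0 m) and ((z of card_a_mid in the frame of tray_c_mid between 0.011 and 0.019 m and horizontal distance between card_a_mid and tray_c_mid below 0.012 m and angle between the x axis of card_a_mid and the x axis of tray_c_mid, either way round below 0.2 rad) or (z of card_b_mid in the frame of tray_c_mid between 0.011 and 0.019 m and horizontal distance between card_b_mid and tray_c_mid below 0.012 m and angle between the x axis of card_b_mid and the x axis of tray_c_mid, either way round below 0.2 rad) or (z of card_c_mid in the frame of tray_c_mid between 0.011 and 0.019 m and horizontal distance between card_c_mid and tray_c_mid below 0.012 m and angle between the x axis of card_c_mid and the x axis of tray_c_mid, either way round below 0.2 rad) or (z of card_d_mid in the frame of tray_c_mid between 0.011 and 0.019 m and horizontal distance between card_d_mid and tray_c_mid below 0.012 m and angle between the x axis of card_d_mid and the x axis of tray_c_mid, either way round below 0.2 rad) or z of each of tray_a_mid, tray_b_mid, tray_d_mid in the frame of tray_c_mid below 0 m) and ((z of card_a_mid in the frame of tray_d_mid between 0.011 and 0.019 m and horizontal distance between card_a_mid and tray_d_mid below 0.012 m and angle between the x axis of card_a_mid and the x axis of tray_d_mid, either way round below 0.2 rad) or (z of card_b_mid in the frame of tray_d_mid between 0.011 and 0.019 m and horizontal distance between card_b_mid and tray_d_mid below 0.012 m and angle between the x axis of card_b_mid and the x axis of tray_d_mid, either way round below 0.2 rad) or (z of card_c_mid in the frame of tray_d_mid between 0.011 and 0.019 m and horizontal distance between card_c_mid and tray_d_mid below 0.012 m and angle between the x axis of card_c_mid and the x axis of tray_d_mid, either way round below 0.2 rad) or (z of card_d_mid in the frame of tray_d_mid between 0.011 and 0.019 m and horizontal distance between card_d_mid and tray_d_mid below 0.012 m and angle between the x axis of card_d_mid and the x axis of tray_d_mid, either way round below 0.2 rad) or z of each of tray_a_mid, tray_b_mid, tray_c_mid in the frame of tray_d_mid below 0 m) and z of any of tray_a_mid, tray_b_mid, tray_c_mid, tray_d_mid in the frame of carrier_mat below 0.016 m and (height (world z) of card_a_mid below 0.011 m or (z of tray_a_mid in the frame of card_a_mid between 0.011 and 0.019 m and horizontal distance between tray_a_mid and card_a_mid below 0.02 m) or (z of tray_b_mid in the frame of card_a_mid between 0.011 and 0.019 m and horizontal distance between tray_b_mid and card_a_mid below 0.02 m) or (z of tray_c_mid in the frame of card_a_mid between 0.011 and 0.019 m and horizontal distance between tray_c_mid and card_a_mid below 0.02 m) or (z of tray_d_mid in the frame of card_a_mid between 0.011 and 0.019 m and horizontal distance between tray_d_mid and card_a_mid below 0.02 m)) and (height (world z) of card_b_mid below 0.011 m or (z of tray_a_mid in the frame of card_b_mid between 0.011 and 0.019 m and horizontal distance between tray_a_mid and card_b_mid below 0.02 m) or (z of tray_b_mid in the frame of card_b_mid between 0.011 and 0.019 m and horizontal distance between tray_b_mid and card_b_mid below 0.02 m) or (z of tray_c_mid in the frame of card_b_mid between 0.011 and 0.019 m and horizontal distance between tray_c_mid and card_b_mid below 0.02 m) or (z of tray_d_mid in the frame of card_b_mid between 0.011 and 0.019 m and horizontal distance between tray_d_mid and card_b_mid below 0.02 m)) and (height (world z) of card_c_mid below 0.011 m or (z of tray_a_mid in the frame of card_c_mid between 0.011 and 0.019 m and horizontal distance between tray_a_mid and card_c_mid below 0.02 m) or (z of tray_b_mid in the frame of card_c_mid between 0.011 and 0.019 m and horizontal distance between tray_b_mid and card_c_mid below 0.02 m) or (z of tray_c_mid in the frame of card_c_mid between 0.011 and 0.019 m and horizontal distance between tray_c_mid and card_c_mid below 0.02 m) or (z of tray_d_mid in the frame of card_c_mid between 0.011 and 0.019 m and horizontal distance between tray_d_mid and card_c_mid below 0.02 m)) and (height (world z) of card_d_mid below 0.011 m or (z of tray_a_mid in the frame of card_d_mid between 0.011 and 0.019 m and horizontal distance between tray_a_mid and card_d_mid below 0.02 m) or (z of tray_b_mid in the frame of card_d_mid between 0.011 and 0.019 m and horizontal distance between tray_b_mid and card_d_mid below 0.02 m) or (z of tray_c_mid in the frame of card_d_mid between 0.011 and 0.019 m and horizontal distance between tray_c_mid and card_d_mid below 0.02 m) or (z of tray_d_mid in the frame of card_d_mid between 0.011 and 0.019 m and horizontal distance between tray_d_mid and card_d_mid below 0.02 m)) and horizontal distance between punch_grip and board_top below 0.035 m and z of punch_grip in the frame of board_top between 0.048 and 0.056 m); the robot touches nothing.
It fails at once if the bench block, burnisher, jar or cup is moved by more than 50 mm (distance of any of bench_block, burnisher, flux_jar, cup from where it was at the start of the episode above 0.05 m).
Of tray_b, tray_c, tray_d only 2 to 3 are there at a start; the rules pass over those that are not, and their reading is None.
At some moment in a run one of tray_b, tray_c, tray_d, card_a, card_b, card_c, card_d, punch may be knocked a few centimetres aside while the robot is not near it.
It also fails if it takes over 210 s, if anything falls off the work surface, if the arm or the gripper's body presses on something with over 40 N, if the wrist force passes 120 N, or if a joint passes its speed limit or range.

ROBOT

A 6-joint arm with a two-finger parallel gripper is mounted at the origin on the work surface. World frame = base frame: x ahead of the robot, y to its left, z up, the work surface at z = 0. Lengths are in m, angles in rad, forces in N, time in s.
With the tool pointing down it reaches from about 0.425 to 0.95 m from the base axis. Payload 3.5 kg.
Tool frame: the origin (TCP) lies at the very end of the fingers, on their centre line; the grasp point (between the pads) lies 19 mm behind it; z points along the fingers, y is the line along which they close (so a half turn about z gives the same grasp; the last joint's range is limited). The gripper opens to 85 mm and grips with 20 to 120 N. Pads are 22 mm wide; open, the fingers measure 114 mm over their backs; the gripper's body (76 mm by 85 mm) begins 54 mm behind the grasp point. The pads swing forward as they close: fully open they stand 13 mm farther back than shut.
Start: joints at [0.967, 0.286, 1.577, -0, 1.279, -0.15], TCP at [0.296, 0.607, 0.231] pointing down, gripper open.
Joint ranges: [-2.77, 2.77], [-0.9, 2.22], [0.21, 2.48], [-1.53, 4.67], [0.24, 2.81], [-2.84, 2.84]. Speed limits (rad/s): [2.79, 2.79, 3.14, 3.14, 3.14, 3.14].

INTERFACE

Orientations are given as a unit quaternion [x, y, z, w].
In Python, from plant import ctrl gives the robot as it stands.
- The arm moves only by the tool carry_out, never from a script. Its argument "deltas" is one flat list of numbers, 6 for each row, row after row: the shift along the tool's x, y, z in m, then the turn, a rotation vector about the tool's x, y, z in rad. A call has 1 to 5 rows; each row is the pose to reach, as a shift and turn from the pose commanded when the call began, along the tool's axes at that moment; what a row does not reach only later rows make up. A row lasts 1/8 s, in which the tool goes at most 62.5 mm and 10.7 degrees, less where a joint would pass 70% of its speed; a pose out of reach is approached as far as the arm can. A call with a gripper value outside its range is refused whole. "grip" is the opening in per cent of the stroke, from 0 (shut) to 100 (fully open), set as the call begins (left out, the last holds). The fingers move at their own pace and stop on an object; "grip_force" is the grip in N (left out, the last holds). Time passes only in rows, so rows that repeat a pose let the fingers close. It gives the time, the measured TCP pose, the force, the opening and the grip force at its end, in the units of the state.
- ctrl.get_state(): the state, without advancing time (a new reading comes with each control period).
- ctrl.read_camera(name): name is "scene" or "side" or "wrist"; returns (picture, depth): 400x640x3 uint8, red, green, blue; 400x640 float32, m along the optical axis (not along the pixel's ray), 0 where there is no reading.
- ctrl.camera_model(name): a dict with "intrinsics" (3x3 intrinsics, pixels), "k1" (the pictures are not rectified: a ray, as slopes to the right and down, at radius r is drawn at 1 + k1 r^2 times it, then the intrinsics apply), "extrinsics" (4x4, takes a point from world to camera coordinates); the wrist camera has in their place "hand_eye" (4x4, takes a point from camera to tool coordinates, whose origin is the TCP and whose axes are the flange's). Camera axes: x right, y down, z forward; pixel columns grow to the right and rows downward; lengths in m; the calibration is good to about 2 mm. A picture is of the moment at which its call begins: read the wrist's pose just before it. camera_model takes no time and is no camera call.
- ctrl.sign_off(): hands the job in; it is judged then, once.
Trained networks look in the newest picture that a camera, given by its name, has taken for a name from the list of things; names that differ only in an ending like _2 or _b are one class to them, and where a whole thing is asked for, a point or a joint stands for the part that bears it (a point fixed in the world has none). Each returns a list of dicts, best first, with "score" (0 to 1); they miss things now and then, are a little off and sometimes report something else, mostly with a low value. They report only what shows in the picture. A call takes as long as a camera call. They do not tell look-alikes from the thing itself.
- ctrl.find_in(camera, query): "uv" ([column, row] in pixels, amid what is visible of it).
The state is a dict: "time": time; "qpos": joint angles; "dq": joint speeds; "joint_efforts": joint torques, N m; "eef_pos": TCP position; "tcp_rot": TCP orientation; "contact_force": force on the tool from outside, world axes, zero at the start; "wrist_torque": the same for the moment, N m; "opening": opening from 0.0 (shut) to 1.0 (fully open); "finger_force": force on a finger pad.
Only numpy, scipy, OpenCV 4.12 (cv2) and the standard library are available. Lean on these libraries where they do the work, as an engineer would, in place of code of your own. Each camera call takes 0.05 s, during which the arm holds its last target. There are 200 camera calls.

## Working session

There is one attempt and no reset: what is moved stays moved. The work goes in short steps, Python scripts to look and compute and a tool call to move; the robot and the scene stay as the last step left them, time stands still between calls to the robot, and variables do not carry over. Pictures are saved under pics/ and viewed, at most 14 in all, crops included, and the job is handed in when it is done.

Besides the shell and the picture viewer there is one more tool, called after ">>>" as name(argument=value, ...) on one line, values as JSON. carry_out: Moves the arm, as the interface text tells. Its arguments: {"type":"object","properties":{"deltas":{"type":"array"},"grip":{"type":"number"},"grip_force":{"type":"number"}},"required":["deltas"]}

```bash
ls; mkdir -p pics; cat > h.py <<'E'
import numpy as np, cv2
from scipy.spatial.transform import Rotation as R
from plant import ctrl
def shot(cam):
    s=ctrl.get_state(); im,d=ctrl.read_camera(cam); m=ctrl.camera_model(cam)
    if cam=='wrist':
        T=np.eye(4);T[:3,:3]=R.from_quat(s['tcp_rot']).as_matrix();T[:3,3]=s['eef_pos']
        C=T@np.array(m['hand_eye'])
    else: C=np.linalg.inv(np.array(m['extrinsics']))
    return im,d,np.array(m['intrinsics']),m['k1'],C
def cloud(d,K,k1,C):
    h,w=d.shape; u,v=np.meshgrid(np.arange(w),np.arange(h))
    dist=np.array([k1,0,0,0,0.])
    p=cv2.undistortPoints(np.stack([u,v],-1).reshape(-1,1,2).astype(np.float64),K,dist).reshape(h,w,2)
    P=np.dstack([p[...,0]*d,p[...,1]*d,d])
    W=P@C[:3,:3].T+C[:3,3]; W[d<=0]=np.nan
    return W
E
python3 - <<'E'
from h import *
print(ctrl.get_state())
for c in ['scene','side']:
    im,d,K,k1,C=shot(c); cv2.imwrite(f'pics/{c}0.png',im[...,::-1]); np.savez(f'{c}0.npz',W=cloud(d,K,k1,C),im=im)
    print(c,C[:3,3].round(3),C[:3,2].round(2),K[0,0],k1,(d>0).mean())
print(ctrl.camera_model('wrist'))
E
```

```text
pics
{'time': 0.0, 'qpos': array([ 9.66993051e-01,  2.87217079e-01,  1.57818220e+00, -6.16913233e-06,
        1.27857557e+00, -1.50008747e-01]), 'dq': array([ 0.00014831,  0.00122418, -0.00027049,  0.00116908, -0.00202016,
       -0.00153695]), 'joint_efforts': array([-1.79513136e-04, -4.05970967e+01, -2.92632186e+01, -1.29685068e-04,
        5.83795234e-03, -1.54205941e-05]), 'eef_pos': array([0.29551051, 0.60614869, 0.22991007]), 'tcp_rot': array([ 2.24954373e-01,  9.74368571e-01, -1.10857776e-03, -4.35632205e-04]), 'contact_force': array([-1.07253445, -0.28416006,  0.42768763]), 'wrist_torque': array([-0.01041758, -0.00533393, -0.03853617]), 'finger_force': 0.0, 'opening': 1.0016596827763071}
scene [ 1.186 -0.254  0.887] [-0.67  0.23 -0.71] 402.69142947880107 -0.09713927350967735 0.995953125
side [-0.001 -0.843  0.796] [ 0.36  0.71 -0.61] 390.4289009369653 -0.07613219072624478 0.996046875
{'intrinsics': array([[323.87604828,   0.        , 320.21342723],
       [  0.        , 323.87604828, 203.26145413],
       [  0.        ,   0.        ,   1.        ]]), 'k1': -0.026116778336865647, 'hand_eye': array([[ 1.04105749e-03, -9.65839043e-01, -2.59140618e-01,
         6.54200511e-02],
       [ 9.99999098e-01,  1.22548931e-03, -5.50160234e-04,
        -1.16877992e-04],
       [ 8.48940289e-04, -2.59139811e-01,  9.65839447e-01,
        -1.42796543e-01],
       [ 0.00000000e+00,  0.00000000e+00,  0.00000000e+00,
         1.00000000e+00]])}
```

View pics/scene0.png

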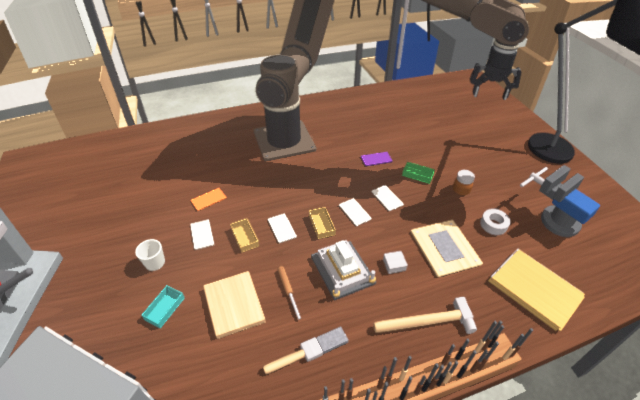

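View pics/side0.png

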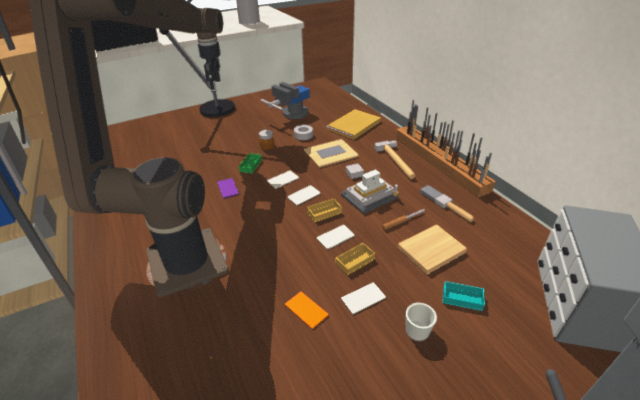

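Candidates in the scene image:
- **Brass trays:** (244,235) and (322,222), plus the one in the die at (344,262).
- **White cards:** (202,235), (282,228), (355,212) and (388,198).
- **Look-alikes to leave alone:** orange (208,199), purple (377,159), green tray (419,173), turquoise tray (163,306).
- **Other places:** bare board (234,303), carrier mat (446,246), punch (347,252).

Only two loose trays are present, so the pile is 3 trays and 2 cards.

```bash
cat >> h.py <<'E'
def ortho(parts,x0=.2,x1=1.0,y0=-.55,y1=.55,r=.002):
    "top-down colour + height map, rows = x (far at top), cols = -y"
    H=int((x1-x0)/r);Wd=int((y1-y0)/r); Z=np.full((H,Wd),np.nan);I=np.zeros((H,Wd,3),np.uint8)
    for W,im in parts:
        P=W.reshape(-1,3);c=im.reshape(-1,3);ok=np.isfinite(P[:,0])&(P[:,2]<.15)&(P[:,2]>-.02);P=P[ok];c=c[ok]
        a=((x1-P[:,0])/r).astype(int);b=((y1-P[:,1])/r).astype(int)
        k=(a>=0)&(a<H)&(b>=0)&(b<Wd);a,b,P,c=a[k],b[k],P[k],c[k];o=np.argsort(P[:,2]);a,b,P,c=a[o],b[o],P[o],c[o]
        Z[a,b]=P[:,2];I[a,b]=c
    return Z,I
def rect(P):
    (cx,cy),(w,h),a=cv2.minAreaRect((P[:,:2]*1000).astype(np.float32))
    if w<h: w,h,a=h,w,a+90
    a=(a+90)%180-90
    return round(cx,1),round(cy,1),round(w,1),round(h,1),round(a,1)
def blob(W,mask,uv,rad=6):
    n,l=cv2.connectedComponents(mask.astype(np.uint8)); u,v=map(int,uv)
    s=l[v-rad:v+rad+1,u-rad:u+rad+1]; s=s[s>0]
    if not len(s): return None
    return W[(l==np.bincount(s).argmax())&np.isfinite(W[...,0])]
E
python3 - <<'E'
from h import *
D=np.load('scene0.npz');W,im=D['W'],D['im']
hsv=cv2.cvtColor(im,cv2.COLOR_RGB2HSV);h,s,v=[hsv[...,i].astype(int) for i in range(3)]
z=W[...,2]; print('bench z',np.nanmedian(z[(h<12)&(s>120)]))
white=(s<45)&(v>150)
for n,uv in dict(c1=(202,235),c2=(282,228),c3=(355,212),c4=(388,198)).items():
    P=blob(W,white,uv); print(n,None if P is None else (rect(P),len(P),np.median(P[:,2]).round(4)))
for q in ['tray_b_mid','card_a_mid','punch_grip','die_floor','carrier_mat','board_top','cup']:
    for r in ctrl.find_in('scene',q): print(q,np.round(r['uv'],1),round(r['score'],2),W[int(r['uv'][1]),int(r['uv'][0])].round(3))
def hm(uv,zlo,zhi,R):
    c=W[uv[1],uv[0]]; m=(np.hypot(W[...,0]-c[0],W[...,1]-c[1])<R)&(z>zlo)&(z<zhi); P=blob(W,m,uv,15);return rect(P),len(P),np.median(P[:,2]).round(4)
print('tray1',hm((244,232),.012,.035,.075)); print('tray2',hm((322,222),.012,.035,.075))
print('board',hm((234,303),.012,.03,.12)); print('carrier',hm((446,246),.006,.02,.13))
print('tenon',hm((345,247),.080,.12,.06)); print('shoe',hm((344,275),.008,.12,.12))
mat=(s<40)&(v>100)&(v<190)&(z>.004)&(z<.025);P=blob(W,mat,(446,246));print('mat',rect(P),len(P))
Z,I=ortho([(W,im)],r=.0015);cv2.imwrite('pics/ortho0.png',I[...,::-1])
E
```

```text
bench z 0.0014015028930099982
c1 ((361.9, -340.8, 111.3, 55.5, 0.8), 506, np.float64(0.0065))
c2 ((412.8, -114.0, 109.8, 56.5, 3.7), 496, np.float64(0.0071))
c3 ((417.3, 113.7, 105.7, 59.8, 10.9), 450, np.float64(0.0073))
c4 ((393.4, 230.8, 106.6, 56.3, 9.7), 403, np.float64(0.007))
card_a_mid [375.5 163. ] 0.71 [0.23  0.264 0.007]
card_a_mid [282.3 228.4] 0.66 [ 0.42  -0.114  0.01 ]
card_a_mid [205.6 199.2] 0.64 [ 0.226 -0.314  0.007]
punch_grip [339.8 260.7] 0.84 [ 0.615 -0.012  0.06 ]
punch_grip [340.6 277.9] 0.33 [ 0.648 -0.02   0.035]
die_floor [342.2 279.3] 0.76 [ 0.659 -0.019  0.04 ]
carrier_mat [444.4 248.4] 0.84 [0.636 0.294 0.013]
board_top [233.3 304. ] 0.7 [ 0.634 -0.293  0.022]
cup [151.8 255.4] 0.97 [ 0.401 -0.486  0.005]
cup [387.1 197.4] 0.61 [0.395 0.232 0.006]
cup [393.8 259.4] 0.61 [0.633 0.137 0.025]
cup [243.9 233.2] 0.16 [ 0.399 -0.225  0.004]
tray1 ((415.8, -224.4, 100.1, 53.4, 7.8), 198, np.float64(0.021))
tray2 ((438.5, 0.1, 99.4, 52.3, -1.3), 206, np.float64(0.0207))
board ((624.0, -291.5, 154.4, 120.8, 3.6), 2634, np.float64(0.0212))
carrier ((629.5, 303.4, 173.9, 144.6, -1.6), 2364, np.float64(0.0119))
tenon ((610.5, 1.5, 54.6, 24.8, 4.9), 214, np.float64(0.0933))
shoe ((609.2, 1.5, 151.6, 121.3, 5.8), 2240, np.float64(0.0358))
mat (616.8, 301.9, 73.7, 55.8, -2.0) 176
```

View pics/ortho0.png

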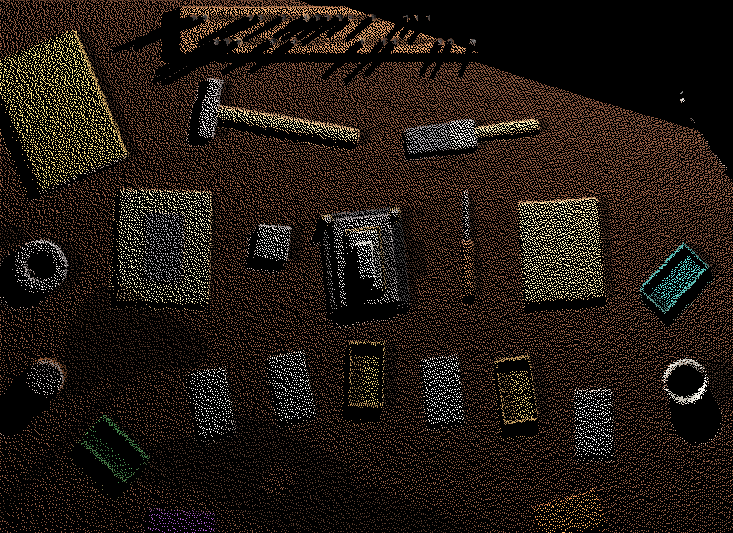

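The board is at (234,303), the carrier at (446,246), and the die with punch is in the centre. The map confirms the layout: four white cards, two brass trays, and the look-alikes outside that row. Next I'll write a delta helper and start towards the punch.

```bash
cat >> h.py <<'E'
def go(x,y,z,phi,s=None):
    "tool-frame delta from measured pose to world x,y,z (m), tool down, closing line at world y turned by phi deg"
    s=s or ctrl.get_state(); M=R.from_quat(s['tcp_rot'])
    p=np.radians(180+phi); X=np.array([np.cos(p),np.sin(p),0]);Z=np.array([0,0,-1.]);Y=np.cross(Z,X)
    T=R.from_matrix(np.c_[X,Y,Z])
    d=M.inv().apply(np.array([x,y,z])-s['eef_pos']); r=(M.inv()*T).as_rotvec()
    print('delta',d.round(4).tolist(),r.round(4).tolist(),'at',s['eef_pos'].round(4),'t',round(s['time'],2))
E
python3 -c "
from h import *
go(.56,.0015,.23,5)"
```

```text
delta [-0.5027, -0.4281, 0.0013] [-0.0002, -0.0001, -0.5411] at [0.2958 0.6067 0.2312] t 0.45
```

>>> carry_out(deltas=[-0.503, -0.428, 0, 0, 0, -0.541, -0.503, -0.428, 0, 0, 0, -0.541, -0.503, -0.428, 0, 0, 0, -0.541, -0.503, -0.428, 0, 0, 0, -0.541, -0.503, -0.428, 0, 0, 0, -0.541], grip=60, grip_force=60)

```text
time: 1.08
eef_pos: [0.4211, 0.3198, 0.2318]
tcp_rot: [-0.044, 0.999, 0.0, 0.001]
contact_force: [0.7, -0.1, 0.4]
opening: 0.599
finger_force: 0.0
```

```bash
python3 -c "
from h import *
go(.56,.0015,.23,5)"
```

```text
delta [-0.1105, -0.3292, 0.0018] [0.0003, 0.0012, 0.0004] at [0.4211 0.3198 0.2318] t 1.07
```

>>> carry_out(deltas=[-0.11, -0.329, 0, 0, 0, 0, -0.11, -0.329, 0, 0, 0, 0, -0.11, -0.329, 0, 0, 0, 0, -0.11, -0.329, 0, 0, 0, 0, -0.11, -0.329, 0, 0, 0, 0])

```text
time: 1.7
eef_pos: [0.5457, 0.0329, 0.2318]
tcp_rot: [-0.043, 0.999, -0.0, 0.001]
contact_force: [-0.1, 0.3, 0.5]
opening: 0.601
finger_force: 0.0
```

>>> carry_out(deltas=[0, -0.035, 0, 0, 0, 0, 0, -0.035, 0, 0, 0, 0, 0, -0.035, 0, 0, 0, 0])

```text
time: 2.08
eef_pos: [0.5479, 0.0005, 0.2313]
tcp_rot: [-0.044, 0.999, 0.0, -0.0]
contact_force: [0.1, -0.1, -0.2]
opening: 0.599
finger_force: 0.0
```

```bash
python3 - <<'E'
from h import *
go(.6105,.0015,.23,5)
im,d,K,k1,C=shot('wrist'); cv2.imwrite('pics/w1.png',im[...,::-1]); W=cloud(d,K,k1,C); z=W[...,2]
def R_(lo,hi):
    m=(z>lo)&(z<hi)&(abs(W[...,0]-.61)<.1)&(abs(W[...,1])<.09); 
    n,l,st,_=cv2.connectedComponentsWithStats(m.astype(np.uint8)); k=1+st[1:,4].argmax(); P=W[l==k]; return rect(P),np.median(P[:,2]).round(4),len(P)
print('tenon',R_(.085,.1)); print('block',R_(.052,.064)); print('tray rim',R_(.0435,.051)); print('die',R_(.031,.0395)); print('bench',np.nanmedian(z[z<.006]))
E
```

```text
delta [-0.0624, -0.0045, 0.0013] [0.0005, -0.0001, -0.0001] at [5.479e-01 5.000e-04 2.313e-01] t 2.08
tenon ((608.1, 1.1, 54.2, 24.0, 5.4), np.float64(0.0925), 1388)
block ((608.5, 1.0, 87.2, 42.7, 5.6), np.float64(0.0586), 1724)
tray rim ((608.8, 1.2, 96.9, 52.0, 5.7), np.float64(0.0478), 674)
die ((608.9, 1.2, 130.8, 86.2, 5.7), np.float64(0.0352), 4339)
bench 0.000266388158780384
```

View pics/w1.png

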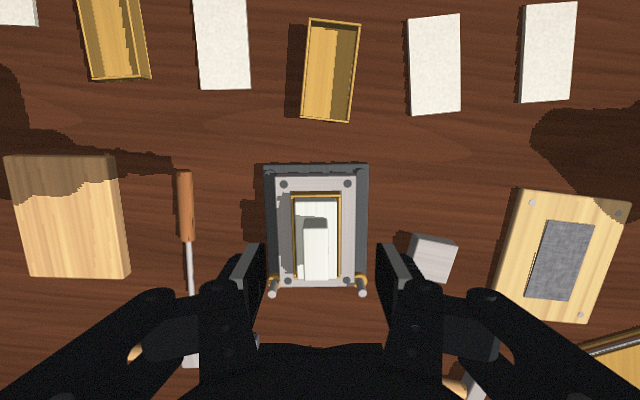

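Wrist view: the punch tenon is at about (318,240) in the brass tray and die, and the bench block at (432,257) is clear of the fingers. Its pose is (608, 1) mm at 5.5°. Descending to grip the tenon.

>>> carry_out(deltas=[-0.06, -0.005, 0.05, 0, 0, 0, -0.06, -0.005, 0.11, 0, 0, 0, -0.06, -0.005, 0.14, 0, 0, 0, -0.06, -0.005, 0.167, 0, 0, -0.007, -0.06, -0.005, 0.167, 0, 0, -0.007])

```text
time: 2.75
eef_pos: [0.606, 0.0022, 0.0615]
tcp_rot: [-0.048, 0.999, 0.001, -0.003]
contact_force: [-0.7, -0.0, -0.0]
opening: 0.603
finger_force: 0.0
```

>>> carry_out(deltas=[0, 0, 0, 0, 0, 0, 0, 0, 0, 0, 0, 0, 0, 0, 0, 0, 0, 0, 0, 0, 0, 0, 0, 0, 0, 0, 0, 0, 0, 0], grip=10, grip_force=70)

```text
time: 3.38
eef_pos: [0.6098, 0.0006, 0.0668]
tcp_rot: [-0.047, 0.999, 0.0, 0.002]
contact_force: [-0.7, 2.9, 6.2]
opening: 0.267
finger_force: 70.0
```

>>> carry_out(deltas=[0, 0, -0.01, 0, 0, 0, 0, 0, -0.03, 0, 0, 0, 0, 0, -0.06, 0, 0, 0, 0, 0, -0.1, 0, 0, 0, 0, 0, -0.12, 0, 0, 0])

```text
time: 4.0
eef_pos: [0.6092, -0.0001, 0.1877]
tcp_rot: [-0.047, 0.999, -0.001, 0.002]
contact_force: [0.4, -1.0, -3.3]
opening: 0.266
finger_force: 69.1
```

```bash
python3 -c "
from h import *
go(.623,-.2915,.16,4)
im,d,K,k1,C=shot('wrist'); W=cloud(d,K,k1,C);cv2.imwrite('pics/w2.png',im[...,::-1]);z=W[...,2]
m=(abs(z-.02)<.006)&(abs(W[...,1]+.29)<.1)&(abs(W[...,0]-.62)<.11);P=W[m];print(rect(P),len(P))
m=(abs(z-.011)<.005)&(abs(W[...,1]-.3)<.12)&(abs(W[...,0]-.62)<.12);P=W[m];print(rect(P),len(P))
print(ctrl.get_state()['opening'],ctrl.get_state()['contact_force'])
"
```

```text
delta [0.0138, -0.2914, 0.0281] [-0.0013, 0.0039, 0.0242] at [ 6.092e-01 -1.000e-04  1.877e-01] t 4.0
(623.5, -284.9, 149.9, 106.2, 3.7) 12962
(628.3, 302.3, 170.1, 141.1, -1.8) 15517
0.2645490614922835 [ 1.05733991 -0.30359309 -1.93194284]
```

>>> carry_out(deltas=[0.014, -0.291, 0, 0, 0, 0.024, 0.014, -0.291, 0, 0, 0, 0.024, 0.014, -0.291, 0, 0, 0, 0.024, 0.014, -0.291, 0, 0, 0, 0.024, 0.014, -0.291, 0, 0, 0, 0.024])

```text
time: 4.68
eef_pos: [0.6205, -0.2935, 0.1825]
tcp_rot: [-0.034, 0.999, 0.001, -0.001]
contact_force: [0.9, 0.8, -3.7]
opening: 0.267
finger_force: 69.8
```

>>> carry_out(deltas=[0, 0, 0.05, 0, 0, 0, 0, 0, 0.09, 0, 0, 0, 0, 0, 0.11, 0, 0, 0, 0, 0, 0.12, 0, 0, 0, 0, 0, 0.12, 0, 0, 0])

```text
time: 5.3
eef_pos: [0.6221, -0.2907, 0.0647]
tcp_rot: [-0.035, 0.999, -0.0, 0.0]
contact_force: [-0.4, -0.5, -4.0]
opening: 0.271
finger_force: 69.7
```

```bash
python3 -c "
from h import *
go(.623,-.2915,.061,4);print(ctrl.get_state()['contact_force'])
"
```

```text
delta [-0.0009, -0.0008, 0.0037] [-0.0003, 0.0003, 0.0007] at [ 0.6221 -0.2907  0.0647] t 5.3
[-0.37337929 -0.47151037 -4.04348508]
```

>>> carry_out(deltas=[0, 0, 0.001, 0, 0, 0, 0, 0, 0.002, 0, 0, 0, 0, 0, 0.003, 0, 0, 0, 0, 0, 0.004, 0, 0, 0, 0, 0, 0.004, 0, 0, 0])

```text
time: 5.92
eef_pos: [0.6218, -0.2908, 0.0605]
tcp_rot: [-0.035, 0.999, -0.0, 0.0]
contact_force: [0.3, -0.5, -3.7]
opening: 0.266
finger_force: 69.9
```

>>> carry_out(deltas=[0, 0, 0, 0, 0, 0, 0, 0, 0, 0, 0, 0, 0, 0, 0, 0, 0, 0], grip=55)

```text
time: 6.3
eef_pos: [0.6222, -0.2911, 0.0611]
tcp_rot: [-0.035, 0.999, -0.0, 0.001]
contact_force: [0.7, 0.4, -0.2]
opening: 0.55
finger_force: 0.0
```

>>> carry_out(deltas=[0, 0, -0.05, 0, 0, 0, 0, 0, -0.1, 0, 0, 0, 0, 0, -0.15, 0, 0, 0, 0.04, 0.06, -0.15, 0, 0, 0, 0.04, 0.12, -0.15, 0, 0, 0])

```text
time: 6.92
eef_pos: [0.5734, -0.1795, 0.2117]
tcp_rot: [-0.034, 0.999, -0.001, 0.001]
contact_force: [0.7, 1.1, 0.2]
opening: 0.547
finger_force: 0.0
```

```bash
python3 -c "
from h import *
go(.608,.001,.1,5.6)
"
```

```text
delta [-0.0464, 0.1779, 0.1116] [-0.0012, 0.0019, -0.0307] at [ 0.5734 -0.1795  0.2117] t 6.92
```

>>> carry_out(deltas=[-0.046, 0.178, 0.02, 0, 0, -0.031, -0.046, 0.178, 0.05, 0, 0, -0.031, -0.046, 0.178, 0.07, 0, 0, -0.031, -0.046, 0.178, 0.1, 0, 0, -0.031, -0.046, 0.178, 0.11, 0, 0, -0.031], grip=70)

```text
time: 7.55
eef_pos: [0.6058, 0.0027, 0.0976]
tcp_rot: [-0.052, 0.999, 0.0, -0.003]
contact_force: [-1.0, -0.4, -0.3]
opening: 0.7
finger_force: 0.0
```

```bash
python3 -c "
from h import *
go(.6088,.0012,.038,5.6)
im,d,K,k1,C=shot('wrist'); W=cloud(d,K,k1,C);cv2.imwrite('pics/w3.png',im[...,::-1])
"
```

```text
delta [-0.0031, -0.0019, 0.0596] [0.0012, -0.005, 0.0057] at [0.6058 0.0027 0.0976] t 7.55
```

View pics/w3.png

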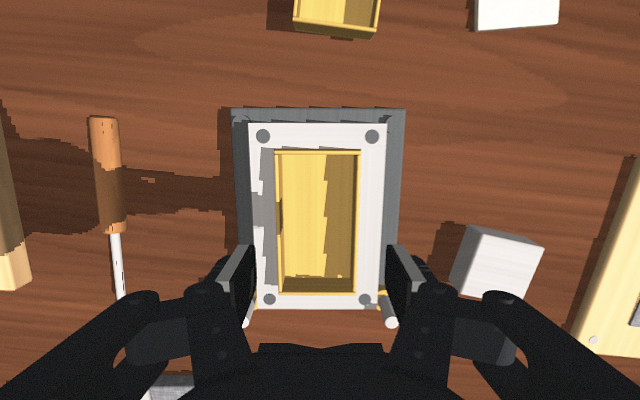

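The tray is empty at (318,222) in the die, with the punch gone and the fingers straddling it. Descending.

>>> carry_out(deltas=[-0.002, -0.001, 0.03, 0, 0, 0.002, -0.002, -0.001, 0.05, 0, 0, 0.002, -0.002, -0.001, 0.06, 0, 0, 0.002, -0.002, -0.001, 0.06, 0, 0, 0.002, -0.002, -0.001, 0.06, 0, 0, 0.002])

```text
time: 8.22
eef_pos: [0.6106, 0.0002, 0.0415]
tcp_rot: [-0.049, 0.999, -0.0, 0.001]
contact_force: [1.0, 0.2, 0.1]
opening: 0.697
finger_force: 0.0
```

>>> carry_out(deltas=[0, 0, 0.001, 0, 0, 0, 0, 0, 0.002, 0, 0, 0, 0, 0, 0.003, 0, 0, 0, 0, 0, 0.003, 0, 0, 0])

```text
time: 8.72
eef_pos: [0.6097, 0.0006, 0.0372]
tcp_rot: [-0.05, 0.999, 0.0, -0.0]
contact_force: [-0.5, -0.2, -0.2]
opening: 0.697
finger_force: 0.0
```

>>> carry_out(deltas=[0, 0, 0.001, 0, 0, 0, 0, 0, 0.002, 0, 0, 0, 0, 0, 0.003, 0, 0, 0, 0, 0, 0.004, 0, 0, 0])

```text
time: 9.22
eef_pos: [0.6097, 0.0005, 0.0332]
tcp_rot: [-0.05, 0.999, 0.0, -0.0]
contact_force: [-0.3, 0.5, 0.5]
opening: 0.702
finger_force: 0.0
```

>>> carry_out(deltas=[0, 0, 0, 0, 0, 0, 0, 0, 0, 0, 0, 0, 0, 0, 0, 0, 0, 0], grip=50, grip_force=50)

```text
time: 9.6
eef_pos: [0.61, 0.0005, 0.0335]
tcp_rot: [-0.05, 0.999, -0.0, 0.0]
contact_force: [-0.1, -0.4, 0.2]
opening: 0.589
finger_force: 54.5
```

>>> carry_out(deltas=[0, 0, -0.005, 0, 0, 0, 0, 0, -0.015, 0, 0, 0, 0, 0, -0.04, 0, 0, 0, 0, 0, -0.08, 0, 0, 0, 0, 0, -0.09, 0, 0, 0])

```text
time: 10.22
eef_pos: [0.6115, 0.0002, 0.1271]
tcp_rot: [-0.05, 0.999, -0.001, 0.003]
contact_force: [0.1, 0.0, -0.8]
opening: 0.593
finger_force: 54.3
```

>>> carry_out(deltas=[0, 0.06, 0, 0, 0, 0, 0, 0.12, 0, 0, 0, 0, 0, 0.18, 0, 0, 0, 0, 0, 0.2, 0, 0, 0, 0, 0, 0.2, 0, 0, 0, 0])

```text
time: 10.85
eef_pos: [0.5891, 0.2003, 0.1224]
tcp_rot: [-0.051, 0.999, -0.0, -0.001]
contact_force: [0.2, -1.0, -0.6]
opening: 0.592
finger_force: 54.3
```

```bash
cat >>h.py <<'E'
def mat():
    im,d,K,k1,C=shot('wrist'); W=cloud(d,K,k1,C)
    hsv=cv2.cvtColor(im,cv2.COLOR_RGB2HSV).astype(int);z=W[...,2]
    near=(abs(W[...,1]-.3)<.11)&(abs(W[...,0]-.62)<.12)&(abs(z-.011)<.006)
    P=W[near];print('carrier',rect(P),len(P))
    m=(near&(hsv[...,1]<60)&(hsv[...,2]<200)).astype(np.uint8); n,l,st,_=cv2.connectedComponentsWithStats(m);k=1+st[1:,4].argmax();P=W[l==k];print('mat',rect(P),len(P),np.median(P[:,2]))
    return im
E
python3 -c "
from h import *
im=mat();cv2.imwrite('pics/w4.png',im[...,::-1])
go(.6283,.3023,.06,-1.8)
"
```

```text
carrier (617.0, 317.3, 173.1, 135.9, 9.4) 17428
mat (619.8, 303.3, 85.8, 60.1, -1.6) 5684 0.012094006467426616
delta [-0.049, 0.0989, 0.0624] [-0.001, -0.0014, 0.1315] at [0.5895 0.1991 0.1226] t 10.9
```

View pics/w4.png

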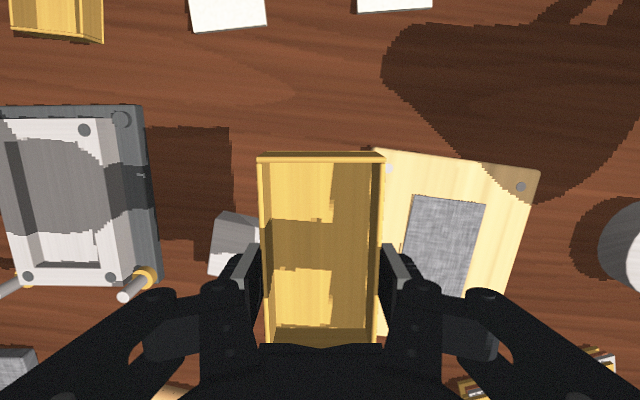

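The tray is held squarely and the mat shows at (440,240). Mat centre is about (629, 303) at −1.7°.

>>> carry_out(deltas=[-0.02, 0.06, 0, 0, 0, 0.07, -0.05, 0.099, 0.01, 0, 0, 0.131, -0.05, 0.099, 0.04, 0, 0, 0.131, -0.05, 0.099, 0.06, 0, 0, 0.131, -0.05, 0.099, 0.06, 0, 0, 0.131])

```text
time: 11.52
eef_pos: [0.6283, 0.3006, 0.0601]
tcp_rot: [0.017, 1.0, -0.001, -0.003]
contact_force: [-0.1, 0.2, -1.3]
opening: 0.594
finger_force: 54.2
```

```bash
python3 -c "
from h import *
mat()
go(.630,.303,.0215,-1.7)
"
```

```text
carrier (628.6, 303.4, 169.8, 140.4, -1.8) 26877
mat (579.6, 305.0, 59.3, 4.6, 87.7) 813 0.012244423149998879
delta [-0.0006, 0.0018, 0.0406] [-0.0011, -0.0025, -0.004] at [0.6295 0.3012 0.0621] t 11.57
```

Carrier centre is confirmed at (628.6, 303.4). Setting the tray down.

>>> carry_out(deltas=[0, 0.002, 0.02, 0, 0, 0, 0, 0.002, 0.032, 0, 0, 0, 0, 0.002, 0.036, 0, 0, 0, 0, 0.002, 0.039, 0, 0, 0, 0, 0.002, 0.041, 0, 0, 0])

```text
time: 12.2
eef_pos: [0.6303, 0.3052, 0.0226]
tcp_rot: [0.016, 1.0, 0.0, 0.0]
contact_force: [-0.5, 0.4, -0.5]
opening: 0.593
finger_force: 54.3
```

>>> carry_out(deltas=[0, 0, 0.0, 0, 0, 0, 0, 0, 0, 0, 0, 0])

```text
time: 12.45
eef_pos: [0.6302, 0.3051, 0.0228]
tcp_rot: [0.016, 1.0, 0.0, 0.0]
contact_force: [-0.2, -1.0, -0.2]
opening: 0.593
finger_force: 54.3
```

>>> carry_out(deltas=[0, 0, 0, 0, 0, 0, 0, 0, 0, 0, 0, 0], grip=75)

```text
time: 12.7
eef_pos: [0.6304, 0.3051, 0.0229]
tcp_rot: [0.016, 1.0, 0.0, 0.0]
contact_force: [-0.6, -0.3, -0.1]
opening: 0.75
finger_force: 0.0
```

>>> carry_out(deltas=[0, 0, -0.05, 0, 0, 0, 0.0, 0, -0.11, 0, 0, 0, 0.06, -0.02, -0.13, 0, 0, 0, 0.12, -0.04, -0.15, 0, 0, 0, 0.18, -0.06, -0.16, 0, 0, 0])

```text
time: 13.32
eef_pos: [0.4559, 0.253, 0.1825]
tcp_rot: [0.016, 1.0, 0.0, 0.001]
contact_force: [0.7, -1.3, 1.1]
opening: 0.754
finger_force: 0.0
```

```bash
cat >>h.py <<'E'
def cards(save=None):
    im,d,K,k1,C=shot('wrist'); W=cloud(d,K,k1,C); z=W[...,2]
    hsv=cv2.cvtColor(im,cv2.COLOR_RGB2HSV).astype(int)
    if save: cv2.imwrite(save,im[...,::-1])
    m=((hsv[...,1]<50)&(hsv[...,2]>70)&(abs(z-.006)<.0045)).astype(np.uint8); m=cv2.morphologyEx(m,cv2.MORPH_OPEN,np.ones((3,3)))
    n,l,st,_=cv2.connectedComponentsWithStats(m)
    for k in range(1,n):
        if st[k,4]>300: P=W[l==k]; print('card',rect(P),len(P),np.median(P[:,2]).round(4))
    return im,W
def rims(lo,hi):
    im,d,K,k1,C=shot('wrist'); W=cloud(d,K,k1,C); z=W[...,2]
    m=((z>lo)&(z<hi)).astype(np.uint8); n,l,st,_=cv2.connectedComponentsWithStats(m,connectivity=8)
    for k in range(1,n):
        if st[k,4]>150: P=W[l==k]; print('rim',rect(P),len(P),np.median(P[:,2]).round(4),st[k,:4])
    return im,W
E
python3 -c "
from h import *
cards()
rims(.032,.04)
go(.43,.231,.15,9.7)
"
```

```text
card (393.5, 230.1, 96.0, 54.5, 10.0) 5756 0.0062
card (418.9, 110.2, 95.1, 57.5, 11.1) 5345 0.0062
rim (430.2, 470.4, 58.2, 36.4, -11.4) 758 0.0359 [540 137  52  64]
rim (572.1, -2.7, 87.5, 57.8, -84.2) 1730 0.0352 [ 32 288  84  58]
rim (594.2, 305.8, 50.4, 31.4, 88.2) 286 0.0354 [353 316  51  27]
delta [0.0198, -0.0216, 0.03] [-0.0009, -0.0042, -0.1999] at [0.4505 0.2521 0.1799] t 13.43
```

>>> carry_out(deltas=[0.056, -0.024, 0, 0, 0, -0.18, 0.056, -0.024, 0.06, 0, 0, -0.206, 0.056, -0.024, 0.11, 0, 0, -0.206, 0.056, -0.024, 0.14, 0, 0, -0.206, 0.056, -0.024, 0.15, 0, 0, -0.206])

```text
time: 14.05
eef_pos: [0.3993, 0.2308, 0.0291]
tcp_rot: [-0.087, 0.996, -0.0, -0.002]
contact_force: [0.9, -0.1, 0.9]
opening: 0.752
finger_force: 0.0
```

```bash
python3 -c "
from h import *
cards()
go(.3935,.2301,.005,10)
"
```

```text
card (395.0, 231.0, 98.2, 54.1, 10.0) 16776 0.0062
card (419.8, 111.9, 98.5, 55.7, 11.2) 15068 0.0062
delta [0.0059, 0.0003, 0.0241] [-0.0004, -0.0028, -0.0005] at [0.3994 0.2308 0.0291] t 14.1
```

>>> carry_out(deltas=[0.004, 0, 0.012, 0, 0, 0, 0.004, 0, 0.02, 0, 0, 0, 0.004, 0, 0.025, 0, 0, 0, 0.004, 0, 0.028, 0, 0, 0, 0.004, 0, 0.029, 0, 0, 0])

```text
time: 14.72
eef_pos: [0.3962, 0.2305, 0.0018]
tcp_rot: [-0.087, 0.996, 0.0, 0.0]
contact_force: [-0.1, -0.0, -0.5]
opening: 0.741
finger_force: 0.0
```

>>> carry_out(deltas=[0, 0, 0, 0, 0, 0, 0, 0, 0.001, 0, 0, 0, 0, 0, 0.002, 0, 0, 0, 0, 0, 0.002, 0, 0, 0])

```text
time: 15.22
eef_pos: [0.396, 0.2304, -0.0003]
tcp_rot: [-0.087, 0.996, -0.0, -0.0]
contact_force: [-0.6, 0.3, -0.1]
opening: 0.75
finger_force: 0.0
```

>>> carry_out(deltas=[0, 0, 0.001, 0, 0, 0, 0, 0, 0.002, 0, 0, 0, 0, 0, 0.002, 0, 0, 0], grip=68, grip_force=30)

```text
time: 15.6
eef_pos: [0.396, 0.2304, -0.0024]
tcp_rot: [-0.087, 0.996, -0.0, -0.0]
contact_force: [0.1, 1.2, 0.2]
opening: 0.679
finger_force: 0.0
```

>>> carry_out(deltas=[0, 0, 0.0005, 0, 0, 0, 0, 0, 0.001, 0, 0, 0, 0, 0, 0.001, 0, 0, 0, 0, 0, 0.001, 0, 0, 0], grip=50)

```text
time: 16.1
eef_pos: [0.3962, 0.2305, -0.0022]
tcp_rot: [-0.087, 0.996, -0.0, -0.0]
contact_force: [-3.8, -1.0, 9.2]
opening: 0.618
finger_force: 31.3
```

>>> carry_out(deltas=[0, 0, -0.005, 0, 0, 0, 0, 0, -0.02, 0, 0, 0, 0, 0, -0.05, 0, 0, 0, 0, 0, -0.09, 0, 0, 0, 0, 0, -0.1, 0, 0, 0], grip_force=40)

```text
time: 16.73
eef_pos: [0.3981, 0.2311, 0.1002]
tcp_rot: [-0.087, 0.996, 0.001, 0.003]
contact_force: [-0.3, 0.3, -0.6]
opening: 0.617
finger_force: 41.9
```

```bash
python3 -c "
from h import *
print(ctrl.get_state()['opening'],ctrl.get_state()['finger_force'])
go(.63,.305,.09,-1.8)
im,d,K,k1,C=shot('wrist');cv2.imwrite('pics/w5.png',im[...,::-1])
"
```

```text
0.6172303583213767 41.9461190700531
delta [-0.2411, 0.0326, 0.0118] [0.0015, 0.0065, 0.2057] at [0.3981 0.2311 0.1002] t 16.73
```

View pics/w5.png

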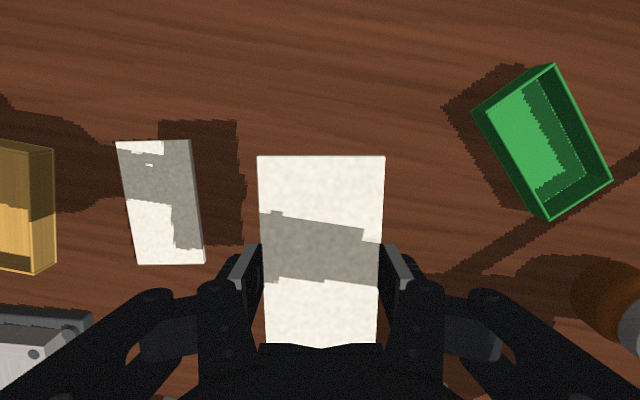

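The card is held flat and square at (320,250). Next it goes over the pile.

>>> carry_out(deltas=[-0.241, 0.033, 0, 0, 0, 0.206, -0.241, 0.033, 0, 0, 0, 0.206, -0.241, 0.033, 0, 0, 0, 0.206, -0.241, 0.033, 0, 0, 0, 0.206, -0.241, 0.033, 0, 0, 0, 0.206])

```text
time: 17.4
eef_pos: [0.6297, 0.3047, 0.0933]
tcp_rot: [0.016, 1.0, -0.0, -0.001]
contact_force: [-0.7, -0.3, -0.8]
opening: 0.609
finger_force: 42.0
```

```bash
python3 -c "
from h import *
im,W=rims(.032,.040)
cv2.imwrite('pics/w6.png',im[...,::-1])
go(.63,.305,.040,-1.8)
"
```

```text
rim (583.2, 306.4, 51.8, 6.8, 88.0) 462 0.0361 [279 143  85  12]
delta [-0.0025, 0.0008, 0.0535] [-0.0015, -0.0041, -0.0008] at [0.6277 0.3043 0.0935] t 17.45
```

>>> carry_out(deltas=[-0.001, 0.001, 0.03, 0, 0, 0, -0.001, 0.001, 0.045, 0, 0, 0, -0.001, 0.001, 0.053, 0, 0, 0, -0.001, 0.001, 0.055, 0, 0, 0, -0.001, 0.001, 0.057, 0, 0, 0])

```text
time: 18.08
eef_pos: [0.6293, 0.3059, 0.0408]
tcp_rot: [0.016, 1.0, 0.0, 0.001]
contact_force: [0.1, -0.6, -0.3]
opening: 0.613
finger_force: 42.0
```

>>> carry_out(deltas=[0, 0, 0.001, 0, 0, 0, 0, 0, 0.002, 0, 0, 0, 0, 0, 0.002, 0, 0, 0, 0, 0, 0.002, 0, 0, 0])

```text
time: 18.58
eef_pos: [0.6288, 0.3057, 0.0379]
tcp_rot: [0.016, 1.0, 0.0, 0.0]
contact_force: [-0.8, 0.4, 0.6]
opening: 0.618
finger_force: 42.0
```

>>> carry_out(deltas=[0, 0, 0.001, 0, 0, 0, 0, 0, 0.002, 0, 0, 0, 0, 0, 0.003, 0, 0, 0, 0, 0, 0.003, 0, 0, 0])

```text
time: 19.08
eef_pos: [0.6286, 0.3056, 0.0346]
tcp_rot: [0.016, 1.0, -0.0, -0.0]
contact_force: [-0.4, 0.4, -0.2]
opening: 0.613
finger_force: 42.0
```

>>> carry_out(deltas=[0, 0, 0.0005, 0, 0, 0, 0, 0, 0.001, 0, 0, 0, 0, 0, 0.001, 0, 0, 0])

```text
time: 19.45
eef_pos: [0.6288, 0.3057, 0.0341]
tcp_rot: [0.016, 1.0, -0.0, 0.0]
contact_force: [-1.4, -1.1, 1.2]
opening: 0.616
finger_force: 42.2
```

>>> carry_out(deltas=[0, 0, 0, 0, 0, 0, 0, 0, 0, 0, 0, 0, 0, 0, 0, 0, 0, 0], grip=75)

```text
time: 19.82
eef_pos: [0.6287, 0.3057, 0.0337]
tcp_rot: [0.016, 1.0, -0.0, -0.0]
contact_force: [0.2, -0.5, -0.3]
opening: 0.747
finger_force: 0.0
```

>>> carry_out(deltas=[0, 0, -0.05, 0, 0, 0, 0, 0, -0.1, 0, 0, 0, 0.03, -0.05, -0.14, 0, 0, 0, 0.06, -0.1, -0.14, 0, 0, 0, 0.09, -0.15, -0.14, 0, 0, 0])

```text
time: 20.45
eef_pos: [0.5337, 0.1574, 0.1751]
tcp_rot: [0.016, 1.0, -0.0, 0.001]
contact_force: [1.0, -0.4, 0.5]
opening: 0.751
finger_force: 0.0
```

```bash
python3 -c "
from h import *
im,W=rims(.039,.046)
cv2.imwrite('pics/w7.png',im[...,::-1])
go(.465,0,.15,-1)
"
```

```text
rim (612.0, 306.1, 68.5, 55.5, -1.7) 3373 0.0419 [450 235  65  68]
delta [0.0577, -0.1549, 0.0231] [-0.0046, -0.0069, -0.0155] at [0.528  0.153  0.1719] t 20.5
```

Card 1 lies square on the pile. Next is the tray near (438, 0).

>>> carry_out(deltas=[0.058, -0.155, 0, 0, 0, 0, 0.058, -0.155, 0, 0, 0, 0, 0.058, -0.155, 0.01, 0, 0, 0, 0.058, -0.155, 0.02, 0, 0, 0, 0.058, -0.155, 0.02, 0, 0, 0])

```text
time: 21.12
eef_pos: [0.4707, 0.0059, 0.153]
tcp_rot: [0.016, 1.0, 0.0, -0.001]
contact_force: [0.1, 0.4, -0.1]
opening: 0.747
finger_force: 0.0
```

```bash
python3 -c "
from h import *
rims(.019,.029)
go(.4385,.0,.06,-1.3)
"
```

```text
rim (414.2, -224.5, 96.5, 54.8, 8.1) 2028 0.0232 [  0  74  97 125]
rim (438.1, -0.1, 96.4, 52.1, -1.0) 1191 0.0239 [279  98  65 115]
rim (544.2, -5.2, 85.8, 1.8, -84.3) 462 0.024 [265 266  93  16]
rim (582.4, -277.0, 83.1, 69.0, -85.9) 3226 0.0203 [  0 278  84  70]
rim (596.3, -0.1, 61.6, 55.5, 5.6) 2998 0.0241 [285 291  65  57]
rim (602.6, 284.0, 70.5, 31.0, -29.2) 682 0.0237 [590 292  50  60]
rim (653.4, 149.1, 29.4, 17.3, 73.8) 315 0.025 [455 357  26  16]
delta [0.0325, -0.0072, 0.0936] [0.0005, -0.0005, -0.0085] at [0.4713 0.0062 0.1536] t 21.18
```

>>> carry_out(deltas=[0.031, -0.007, 0.04, 0, 0, -0.009, 0.031, -0.007, 0.09, 0, 0, -0.009, 0.031, -0.007, 0.12, 0, 0, -0.009, 0.031, -0.007, 0.14, 0, 0, -0.009, 0.031, -0.007, 0.145, 0, 0, -0.009], grip=73)

```text
time: 21.8
eef_pos: [0.4396, 0.0006, 0.0078]
tcp_rot: [0.01, 1.0, 0.0, -0.001]
contact_force: [0.1, -0.3, 0.3]
opening: 0.728
finger_force: 0.0
```

```bash
python3 -c "
from h import *
go(.4395,.0,.008,-1.0)
"
```

```text
delta [0.0001, -0.0006, -0.0002] [0.0006, -0.0024, -0.0034] at [0.4396 0.0006 0.0078] t 21.8
```

>>> carry_out(deltas=[0, 0, 0, 0, 0, 0, 0, 0, 0, 0, 0, 0, 0, 0, 0, 0, 0, 0, 0, 0, 0, 0, 0, 0], grip=50, grip_force=50)

```text
time: 22.3
eef_pos: [0.4401, -0.0005, 0.0091]
tcp_rot: [0.011, 1.0, -0.0, 0.0]
contact_force: [-0.1, -0.5, -2.0]
opening: 0.595
finger_force: 53.6
```

>>> carry_out(deltas=[0, 0, -0.01, 0, 0, 0, 0, 0, -0.04, 0, 0, 0, 0, 0, -0.08, 0, 0, 0, 0, 0, -0.12, 0, 0, 0, 0, 0, -0.12, 0, 0, 0])

```text
time: 22.92
eef_pos: [0.4428, -0.0011, 0.1332]
tcp_rot: [0.011, 1.0, -0.001, 0.005]
contact_force: [-0.8, 1.3, -2.1]
opening: 0.59
finger_force: 53.7
```

```bash
python3 -c "
from h import *
go(.629,.305,.12,-1.8)
"
```

```text
delta [-0.1791, 0.3103, 0.0142] [-0.0019, 0.0092, 0.0087] at [ 0.4428 -0.0011  0.1332] t 22.93
```

>>> carry_out(deltas=[-0.179, 0.31, 0, 0, 0, 0.009, -0.179, 0.31, 0, 0, 0, 0.009, -0.179, 0.31, 0, 0, 0, 0.009, -0.179, 0.31, 0, 0, 0, 0.009, -0.179, 0.31, 0, 0, 0, 0.009])

```text
time: 23.55
eef_pos: [0.6022, 0.268, 0.1267]
tcp_rot: [0.016, 1.0, -0.001, -0.001]
contact_force: [1.1, -0.9, -1.0]
opening: 0.595
finger_force: 53.6
```

```bash
python3 -c "
from h import *
go(.629,.305,.06,-1.8)
"
```

```text
delta [-0.0258, 0.0379, 0.0666] [-0.0011, -0.0027, -0.0003] at [0.6022 0.268  0.1267] t 23.55
```

>>> carry_out(deltas=[-0.026, 0.038, 0, 0, 0, 0, -0.026, 0.038, 0.02, 0, 0, 0, -0.026, 0.038, 0.04, 0, 0, 0, -0.026, 0.038, 0.05, 0, 0, 0, -0.026, 0.038, 0.05, 0, 0, 0])

```text
time: 24.18
eef_pos: [0.6281, 0.3022, 0.0767]
tcp_rot: [0.016, 1.0, -0.001, -0.002]
contact_force: [0.8, -0.3, -0.9]
opening: 0.595
finger_force: 53.6
```

```bash
python3 -c "
from h import *
rims(.039,.046)
go(.629,.305,.0515,-1.8)
"
```

```text
rim (579.6, 307.3, 53.6, 1.8, 87.6) 298 0.0421 [278 148  99   4]
delta [0.0001, 0.0023, 0.0267] [-0.0005, -0.0012, -0.0014] at [0.6291 0.3027 0.0782] t 24.23
```

>>> carry_out(deltas=[0, 0.003, 0.012, 0, 0, 0, 0, 0.003, 0.018, 0, 0, 0, 0, 0.003, 0.022, 0, 0, 0, 0, 0.003, 0.024, 0, 0, 0, 0, 0.003, 0.025, 0, 0, 0])

```text
time: 24.85
eef_pos: [0.6297, 0.3067, 0.0538]
tcp_rot: [0.016, 1.0, 0.0, 0.0]
contact_force: [-0.0, -1.2, -1.1]
opening: 0.595
finger_force: 53.6
```

>>> carry_out(deltas=[0, 0, 0.0005, 0, 0, 0, 0, 0, 0.001, 0, 0, 0, 0, 0, 0.002, 0, 0, 0, 0, 0, 0.002, 0, 0, 0])

```text
time: 25.35
eef_pos: [0.6295, 0.3066, 0.0517]
tcp_rot: [0.016, 1.0, -0.0, -0.0]
contact_force: [-0.5, 0.1, -1.5]
opening: 0.595
finger_force: 53.6
```

>>> carry_out(deltas=[0, 0, 0.0005, 0, 0, 0, 0, 0, 0.001, 0, 0, 0, 0, 0, 0.001, 0, 0, 0])

```text
time: 25.72
eef_pos: [0.6297, 0.3067, 0.0511]
tcp_rot: [0.016, 1.0, 0.0, 0.0]
contact_force: [-0.8, -0.5, 0.7]
opening: 0.595
finger_force: 53.8
```

>>> carry_out(deltas=[0, 0, 0, 0, 0, 0, 0, 0, 0, 0, 0, 0, 0, 0, 0, 0, 0, 0], grip=75)

```text
time: 26.1
eef_pos: [0.6297, 0.3066, 0.0509]
tcp_rot: [0.016, 1.0, 0.0, 0.0]
contact_force: [-0.1, 0.2, 0.2]
opening: 0.749
finger_force: 0.0
```

>>> carry_out(deltas=[0, 0, -0.05, 0, 0, 0, 0, 0, -0.1, 0, 0, 0, 0.05, -0.04, -0.13, 0, 0, -0.1, 0.1, -0.08, -0.13, 0, 0, -0.2, 0.15, -0.12, -0.13, 0, 0, -0.22])

```text
time: 26.72
eef_pos: [0.4834, 0.197, 0.1817]
tcp_rot: [-0.095, 0.996, -0.0, 0.001]
contact_force: [-0.5, -0.0, 1.4]
opening: 0.751
finger_force: 0.0
```

```bash
python3 -c "
from h import *
im,W=rims(.06,.07)
cards('pics/w8.png')
go(.4195,.1115,.05,11)
"
```

```text
rim (440.0, 462.7, 44.2, 14.1, 24.3) 554 0.0619 [623 180  17  49]
rim (596.8, 284.5, 38.0, 9.7, -5.3) 205 0.0651 [380 311  22  38]
card (412.9, -107.3, 98.8, 43.0, 4.0) 4311 0.0063
card (419.7, 111.6, 97.7, 54.2, 11.5) 6132 0.0062
delta [0.0712, -0.0715, 0.1281] [-0.0005, -0.0087, -0.0047] at [0.4773 0.1953 0.1774] t 26.82
```

>>> carry_out(deltas=[0.07, -0.071, 0, 0, 0, -0.005, 0.07, -0.071, 0.04, 0, 0, -0.005, 0.07, -0.071, 0.09, 0, 0, -0.005, 0.07, -0.071, 0.13, 0, 0, -0.005, 0.07, -0.071, 0.147, 0, 0, -0.005])

```text
time: 27.45
eef_pos: [0.4277, 0.1148, 0.0316]
tcp_rot: [-0.096, 0.995, 0.0, -0.002]
contact_force: [0.5, -0.1, 0.3]
opening: 0.753
finger_force: 0.0
```

```bash
python3 -c "
from h import *
cards()
go(.4205,.1115,.0,11.3)
"
```

```text
card (419.7, 111.6, 98.0, 54.0, 11.2) 16597 0.0062
delta [0.0067, -0.002, 0.0304] [0.0009, -0.0053, -0.0045] at [0.4268 0.1148 0.0304] t 27.5
```

>>> carry_out(deltas=[0.006, -0.001, 0.012, 0, 0, -0.003, 0.006, -0.001, 0.02, 0, 0, -0.003, 0.006, -0.001, 0.026, 0, 0, -0.003, 0.006, -0.001, 0.029, 0, 0, -0.003, 0.006, -0.001, 0.03, 0, 0, -0.003], grip=71)

```text
time: 28.12
eef_pos: [0.4234, 0.1129, 0.0038]
tcp_rot: [-0.098, 0.995, -0.0, 0.0]
contact_force: [-0.2, -0.5, 0.4]
opening: 0.708
finger_force: 0.0
```

>>> carry_out(deltas=[0, 0, 0, 0, 0, 0, 0, 0, 0.001, 0, 0, 0, 0, 0, 0.001, 0, 0, 0], grip=68, grip_force=30)

```text
time: 28.5
eef_pos: [0.4232, 0.1129, 0.0028]
tcp_rot: [-0.098, 0.995, -0.0, 0.0]
contact_force: [0.1, -0.2, 0.2]
opening: 0.679
finger_force: 0.0
```

>>> carry_out(deltas=[0.001, 0, 0.002, 0, 0, 0, 0.002, 0, 0.003, 0, 0, 0, 0.002, 0, 0.004, 0, 0, 0, 0.002, 0, 0.004, 0, 0, 0])

```text
time: 29.0
eef_pos: [0.4211, 0.1124, -0.0014]
tcp_rot: [-0.098, 0.995, 0.0, -0.0]
contact_force: [0.3, -0.1, 0.7]
opening: 0.686
finger_force: 0.0
```

>>> carry_out(deltas=[0, 0, 0.0005, 0, 0, 0, 0, 0, 0.0005, 0, 0, 0, 0, 0, 0.0005, 0, 0, 0, 0, 0, 0.0005, 0, 0, 0], grip=50)

```text
time: 29.5
eef_pos: [0.4214, 0.1125, -0.0012]
tcp_rot: [-0.098, 0.995, 0.0, -0.0]
contact_force: [-2.6, -1.1, 5.5]
opening: 0.617
finger_force: 30.5
```

>>> carry_out(deltas=[0, 0, -0.005, 0, 0, 0, 0, 0, -0.03, 0, 0, 0, 0, 0, -0.07, 0, 0, 0, 0, 0, -0.12, 0, 0, 0, 0, 0, -0.13, 0, 0, 0], grip_force=40)

```text
time: 30.12
eef_pos: [0.4237, 0.1126, 0.1321]
tcp_rot: [-0.098, 0.995, -0.0, 0.004]
contact_force: [0.4, -0.4, 0.1]
opening: 0.613
finger_force: 42.0
```

```bash
python3 -c "
from h import *
go(.63,.306,.12,-1.8)
im,d,K,k1,C=shot('wrist');W=cloud(d,K,k1,C);cv2.imwrite('pics/w9.png',im[...,::-1])
z=W[...,2];s=ctrl.get_state();m=(abs(z-s['eef_pos'][2]-.007)<.01)&(abs(W[...,0]-.42)<.06)&(abs(W[...,1]-.113)<.03)
P=W[m];print(rect(P),np.median(P[:,2]),s['opening'])
"
```

```text
delta [-0.24, 0.1495, 0.0138] [-0.0004, 0.008, 0.2277] at [0.4237 0.1126 0.1321] t 30.12
(420.4, 114.4, 95.9, 60.5, 11.4) 0.13921959436685935 0.6122498865360015
```

>>> carry_out(deltas=[-0.24, 0.15, 0, 0, 0, 0.228, -0.24, 0.15, 0, 0, 0, 0.228, -0.24, 0.15, 0, 0, 0, 0.228, -0.24, 0.15, 0, 0, 0, 0.228, -0.24, 0.15, 0, 0, 0, 0.228])

```text
time: 30.8
eef_pos: [0.6278, 0.308, 0.1249]
tcp_rot: [0.015, 1.0, -0.0, -0.002]
contact_force: [-0.4, -0.2, -0.0]
opening: 0.609
finger_force: 42.0
```

```bash
python3 -c "
from h import *
rims(.062,.070)
go(.63,.305,.067,-1.8)
"
```

```text
rim (581.6, 308.1, 51.5, 4.0, 88.5) 360 0.066 [277 146  84   7]
delta [-0.0005, -0.0047, 0.058] [0.0011, -0.0004, 0.0009] at [0.6296 0.3096 0.125 ] t 30.85
```

>>> carry_out(deltas=[0, -0.004, 0.03, 0, 0, 0, 0, -0.004, 0.048, 0, 0, 0, 0, -0.004, 0.054, 0, 0, 0, 0, -0.004, 0.056, 0, 0, 0, 0, -0.004, 0.058, 0, 0, 0])

```text
time: 31.48
eef_pos: [0.6279, 0.3025, 0.0714]
tcp_rot: [0.016, 1.0, 0.0, 0.001]
contact_force: [-0.3, -0.6, -0.2]
opening: 0.608
finger_force: 42.0
```

>>> carry_out(deltas=[0, 0, 0.001, 0, 0, 0, 0, 0, 0.001, 0, 0, 0, 0, 0, 0.002, 0, 0, 0, 0, 0, 0.002, 0, 0, 0])

```text
time: 31.98
eef_pos: [0.6272, 0.3024, 0.0682]
tcp_rot: [0.016, 1.0, 0.0, 0.0]
contact_force: [-0.1, -0.3, -0.6]
opening: 0.613
finger_force: 42.0
```

>>> carry_out(deltas=[-0.002, 0.003, 0, 0, 0, 0, -0.002, 0.004, 0, 0, 0, 0, -0.002, 0.004, 0.001, 0, 0, 0, -0.002, 0.004, 0.002, 0, 0, 0, -0.002, 0.004, 0.002, 0, 0, 0])

```text
time: 32.6
eef_pos: [0.6292, 0.3062, 0.0659]
tcp_rot: [0.016, 1.0, -0.0, -0.0]
contact_force: [-0.3, 0.3, -0.0]
opening: 0.61
finger_force: 42.0
```

>>> carry_out(deltas=[0, 0, 0.0005, 0, 0, 0, 0, 0, 0.001, 0, 0, 0, 0, 0, 0.001, 0, 0, 0])

```text
time: 32.98
eef_pos: [0.6293, 0.3063, 0.0652]
tcp_rot: [0.016, 1.0, -0.0, -0.0]
contact_force: [1.2, -1.0, -0.4]
opening: 0.614
finger_force: 42.0
```

>>> carry_out(deltas=[0, 0, 0.0005, 0, 0, 0, 0, 0, 0.0005, 0, 0, 0, 0, 0, 0.0005, 0, 0, 0])

```text
time: 33.35
eef_pos: [0.6294, 0.3063, 0.0651]
tcp_rot: [0.016, 1.0, 0.0, 0.0]
contact_force: [-1.4, 0.1, 1.9]
opening: 0.612
finger_force: 42.3
```

>>> carry_out(deltas=[0, 0, 0, 0, 0, 0, 0, 0, 0, 0, 0, 0, 0, 0, 0, 0, 0, 0], grip=75)

```text
time: 33.72
eef_pos: [0.6293, 0.3063, 0.0645]
tcp_rot: [0.016, 1.0, -0.0, -0.0]
contact_force: [0.3, 0.6, -0.1]
opening: 0.748
finger_force: 0.0
```

>>> carry_out(deltas=[0, 0, -0.05, 0, 0, 0, 0, 0, -0.1, 0, 0, 0, 0.05, -0.04, -0.12, 0, 0, -0.1, 0.1, -0.08, -0.12, 0, 0, -0.17, 0.13, -0.14, -0.12, 0, 0, -0.17])

```text
time: 34.35
eef_pos: [0.4983, 0.1788, 0.1851]
tcp_rot: [-0.07, 0.998, 0.0, 0.001]
contact_force: [1.7, -1.5, 0.9]
opening: 0.745
finger_force: 0.0
```

```bash
python3 -c "
from h import *
im,W=rims(.069,.077)
cv2.imwrite('pics/w10.png',im[...,::-1])
go(.44,-.2,.17,8)
"
```

```text
delta [0.1044, -0.3628, 0.0146] [-0.0039, -0.008, -0.0012] at [0.4934 0.1738 0.1824] t 34.4
```

View pics/w10.png

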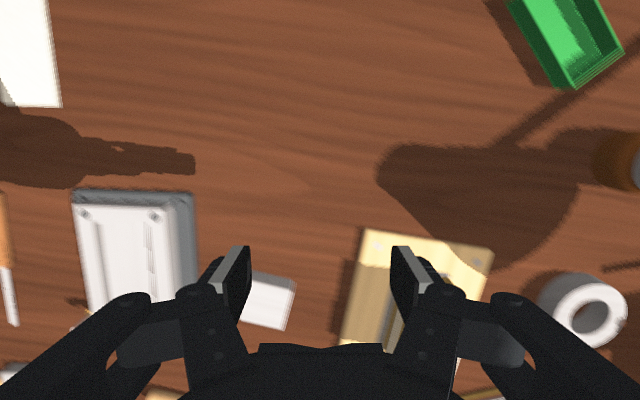

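The pile is hidden behind the right finger here, so I'll check it with the scene camera while moving to the last tray.

>>> carry_out(deltas=[0.105, -0.363, 0, 0, 0, 0, 0.105, -0.363, 0, 0, 0, 0, 0.105, -0.363, 0, 0, 0, 0, 0.105, -0.363, 0.01, 0, 0, 0, 0.105, -0.363, 0.01, 0, 0, 0])

```text
time: 35.02
eef_pos: [0.455, -0.132, 0.1786]
tcp_rot: [-0.069, 0.998, -0.0, 0.001]
contact_force: [1.7, -0.1, -0.5]
opening: 0.75
finger_force: 0.0
```

>>> carry_out(deltas=[0, -0.07, 0, 0, 0, 0, 0, -0.07, 0, 0, 0, 0, 0, -0.07, 0, 0, 0, 0])

```text
time: 35.4
eef_pos: [0.4649, -0.1993, 0.1779]
tcp_rot: [-0.068, 0.998, 0.0, -0.0]
contact_force: [-0.3, -1.1, 0.1]
opening: 0.752
finger_force: 0.0
```

```bash
python3 -c "
from h import *
rims(.019,.029)
go(.4155,-.2245,.05,8.1)
im,d,K,k1,C=shot('scene');W=cloud(d,K,k1,C);z=W[...,2]
m=(z>.066)&(z<.08)&(abs(W[...,0]-.63)<.08)&(abs(W[...,1]-.304)<.06);P=W[m];print('pile top',rect(P),len(P),np.median(P[:,2]))
cv2.imwrite('pics/s2.png',im[...,::-1])
"
```

```text
rim (424.5, -460.6, 56.9, 23.2, 5.3) 430 0.0242 [22 73 33 66]
rim (414.5, -224.6, 96.4, 51.9, 8.3) 1049 0.0239 [270  74  60 110]
rim (581.8, -461.6, 98.7, 53.1, -43.5) 1097 0.0233 [  3 219 100  89]
rim (579.4, -323.8, 63.5, 57.3, -86.6) 1716 0.0201 [154 252  63  50]
rim (603.7, -252.0, 114.1, 34.9, 3.3) 1975 0.0201 [236 259  36  95]
rim (541.0, 1.8, 95.8, 8.5, -86.9) 403 0.0234 [456 284  90  10]
rim (689.9, -337.7, 22.3, 19.2, 3.0) 217 0.0202 [163 358  17  16]
rim (646.2, 1.8, 38.8, 28.5, -89.2) 552 0.0241 [458 359  35  25]
delta [0.0524, -0.0192, 0.1278] [0.0011, -0.0005, -0.0029] at [ 0.4648 -0.1984  0.1778] t 35.45
pile top (627.8, 307.0, 100.5, 56.3, -1.2) 570 0.07314293485351797
```

View pics/s2.png

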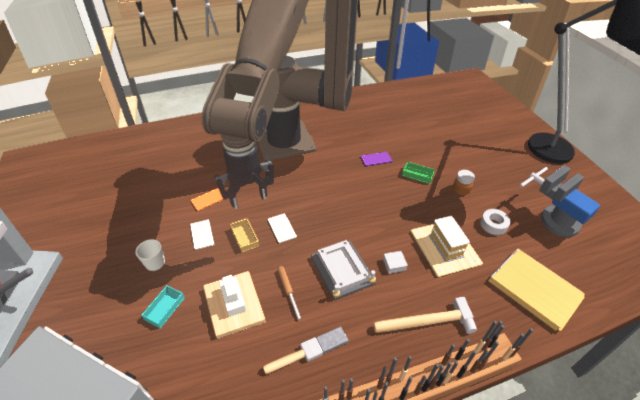

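The pile is square at (452,240) with the card on top, and the punch stands on the board at (231,293). Grasping the last tray.

>>> carry_out(deltas=[0.052, -0.019, 0.03, 0, 0, -0.003, 0.052, -0.019, 0.08, 0, 0, -0.003, 0.052, -0.019, 0.13, 0, 0, -0.003, 0.052, -0.019, 0.16, 0, 0, -0.003, 0.052, -0.019, 0.169, 0, 0, -0.003], grip=73)

```text
time: 36.12
eef_pos: [0.415, -0.2227, 0.0072]
tcp_rot: [-0.072, 0.997, 0.002, -0.002]
contact_force: [0.4, -0.1, 1.2]
opening: 0.732
finger_force: 0.0
```

>>> carry_out(deltas=[0, 0, 0, 0, 0, 0, 0, 0, 0, 0, 0, 0])

```text
time: 36.38
eef_pos: [0.4174, -0.2259, 0.0108]
tcp_rot: [-0.071, 0.997, -0.001, 0.001]
contact_force: [0.1, -0.3, 1.0]
opening: 0.732
finger_force: 0.0
```

```bash
python3 -c "
from h import *
go(.4155,-.2245,.0085,8.2)
"
```

```text
delta [0.0017, 0.0016, 0.0023] [-0.0025, 0.0022, -0.0011] at [ 0.4174 -0.2259  0.0108] t 36.38
```

>>> carry_out(deltas=[0.001, 0.001, 0.002, 0, 0, 0, 0.001, 0.001, 0.002, 0, 0, 0])

```text
time: 36.62
eef_pos: [0.4152, -0.2246, 0.0077]
tcp_rot: [-0.071, 0.998, -0.0, 0.0]
contact_force: [-0.5, 0.3, -0.6]
opening: 0.732
finger_force: 0.0
```

>>> carry_out(deltas=[0, 0, 0, 0, 0, 0, 0, 0, 0, 0, 0, 0, 0, 0, 0, 0, 0, 0, 0, 0, 0, 0, 0, 0], grip=50, grip_force=50)

```text
time: 37.12
eef_pos: [0.4155, -0.225, 0.0078]
tcp_rot: [-0.07, 0.998, -0.0, 0.0]
contact_force: [-0.4, -0.3, 5.8]
opening: 0.597
finger_force: 54.0
```

>>> carry_out(deltas=[0, 0, -0.01, 0, 0, 0, 0, 0, -0.05, 0, 0, 0, 0, 0, -0.1, 0, 0, 0, 0, 0, -0.15, 0, 0, 0, 0, 0, -0.15, 0, 0, 0])

```text
time: 37.75
eef_pos: [0.4172, -0.2263, 0.162]
tcp_rot: [-0.071, 0.997, -0.003, 0.004]
contact_force: [0.3, 0.3, -0.4]
opening: 0.587
finger_force: 53.4
```

```bash
python3 -c "
from h import *
go(.6295,.306,.15,-1.7)
"
```

```text
delta [-0.2851, 0.4971, 0.0101] [-0.0069, 0.0071, 0.171] at [ 0.4172 -0.2263  0.162 ] t 37.75
```

>>> carry_out(deltas=[-0.285, 0.497, 0, 0, 0, 0.171, -0.285, 0.497, 0, 0, 0, 0.171, -0.285, 0.497, 0, 0, 0, 0.171, -0.285, 0.497, 0, 0, 0, 0.171, -0.285, 0.497, 0, 0, 0, 0.171])

```text
time: 38.38
eef_pos: [0.5279, 0.0626, 0.155]
tcp_rot: [0.015, 1.0, -0.0, -0.002]
contact_force: [1.1, -0.8, -1.3]
opening: 0.597
finger_force: 53.4
```

```bash
python3 -c "
from h import *
go(.6295,.306,.15,-1.7)
"
```

```text
delta [-0.0944, 0.2463, 0.0047] [-0.0001, -0.0033, -0.0001] at [0.5279 0.0626 0.155 ] t 38.38
```

>>> carry_out(deltas=[-0.094, 0.246, 0, 0, 0, 0, -0.094, 0.246, 0, 0, 0, 0, -0.094, 0.246, 0, 0, 0, 0, -0.094, 0.246, 0, 0, 0, 0, -0.094, 0.246, 0, 0, 0, 0])

```text
time: 39.0
eef_pos: [0.6291, 0.3067, 0.1538]
tcp_rot: [0.013, 1.0, -0.0, -0.002]
contact_force: [0.5, -0.9, -1.4]
opening: 0.591
finger_force: 53.4
```

>>> carry_out(deltas=[0, 0, 0.02, 0, 0, 0, 0, 0, 0.04, 0, 0, 0, 0, 0, 0.05, 0, 0, 0, 0, 0, 0.05, 0, 0, 0])

```text
time: 39.5
eef_pos: [0.6291, 0.3021, 0.1051]
tcp_rot: [0.016, 1.0, -0.001, -0.002]
contact_force: [0.2, 0.1, -1.1]
opening: 0.594
finger_force: 53.3
```

```bash
python3 -c "
from h import *
rims(.069,.076)
go(.6295,.306,.081,-1.7)
"
```

```text
rim (581.1, 307.7, 53.8, 4.8, 87.8) 893 0.0721 [279 146 100  10]
delta [0.0005, 0.0034, 0.0256] [-0.0005, -0.0011, -0.0013] at [0.6299 0.3026 0.1066] t 39.55
```

>>> carry_out(deltas=[0, 0.004, 0.012, 0, 0, 0, 0, 0.004, 0.018, 0, 0, 0, 0, 0.004, 0.021, 0, 0, 0, 0, 0.004, 0.023, 0, 0, 0, 0, 0.004, 0.024, 0, 0, 0])

```text
time: 40.17
eef_pos: [0.6303, 0.3076, 0.0832]
tcp_rot: [0.015, 1.0, 0.0, 0.0]
contact_force: [-0.5, 0.7, -1.0]
opening: 0.594
finger_force: 53.4
```

>>> carry_out(deltas=[0, 0, 0.0005, 0, 0, 0, 0, 0, 0.001, 0, 0, 0, 0, 0, 0.0015, 0, 0, 0, 0, 0, 0.0015, 0, 0, 0])

```text
time: 40.67
eef_pos: [0.6303, 0.3076, 0.0816]
tcp_rot: [0.015, 1.0, 0.0, -0.0]
contact_force: [0.2, 0.4, -0.6]
opening: 0.596
finger_force: 53.4
```

>>> carry_out(deltas=[0, -0.001, 0.0005, 0, 0, 0, 0, -0.001, 0.001, 0, 0, 0, 0, -0.001, 0.0015, 0, 0, 0, 0, -0.001, 0.0015, 0, 0, 0])

```text
time: 41.18
eef_pos: [0.6302, 0.3066, 0.08]
tcp_rot: [0.015, 1.0, -0.0, -0.0]
contact_force: [-0.5, 0.7, -1.3]
opening: 0.593
finger_force: 53.4
```

>>> carry_out(deltas=[0, 0, 0, 0, 0, 0, 0, 0, 0, 0, 0, 0, 0, 0, 0, 0, 0, 0], grip=75)

```text
time: 41.55
eef_pos: [0.6304, 0.3066, 0.0805]
tcp_rot: [0.015, 1.0, 0.0, 0.0]
contact_force: [0.2, -0.5, -0.1]
opening: 0.749
finger_force: 0.0
```

>>> carry_out(deltas=[0, 0, -0.05, 0, 0, 0, 0, 0, -0.1, 0, 0, 0, 0, 0, -0.14, 0, 0, 0, 0.06, 0, -0.15, 0, 0, 0, 0.08, 0, -0.15, 0, 0, 0])

```text
time: 42.18
eef_pos: [0.5486, 0.3094, 0.2318]
tcp_rot: [0.014, 1.0, 0.0, 0.001]
contact_force: [0.2, -0.4, -0.5]
opening: 0.751
finger_force: 0.0
```

>>> carry_out(deltas=[0.05, -0.06, 0, 0, 0, 0, 0.06, -0.12, 0, 0, 0, 0, 0.06, -0.15, 0, 0, 0, 0, 0.06, -0.15, 0, 0, 0, 0, 0.06, -0.15, 0, 0, 0, 0])

```text
time: 42.8
eef_pos: [0.4861, 0.161, 0.2305]
tcp_rot: [0.015, 1.0, 0.0, 0.0]
contact_force: [-0.4, 0.3, -0.6]
opening: 0.75
finger_force: 0.0
```

```bash
python3 - <<'E'
from h import *
im,d,K,k1,C=shot('scene');W=cloud(d,K,k1,C);z=W[...,2];cv2.imwrite('pics/s3.png',im[...,::-1])
def r(n,lo,hi,x,y,rad):
    m=(z>lo)&(z<hi)&(np.hypot(W[...,0]-x,W[...,1]-y)<rad);P=W[m];print(n,rect(P),len(P),np.median(P[:,2]).round(4))
r('top rim',.092,.103,.63,.304,.075); r('punch tenon',.075,.1,.623,-.29,.07); r('board',.012,.03,.623,-.29,.11)
cv2.imwrite('pics/s3c.png',cv2.resize(im[170:350,120:500,::-1],(760,360)))
E
```

```text
top rim (629.2, 306.6, 97.2, 56.7, -2.3) 170 0.0964
punch tenon (621.1, -289.5, 56.7, 24.4, 3.9) 232 0.0871
board (624.6, -291.4, 155.3, 120.8, 3.6) 1962 0.0213
```

View pics/s3c.png

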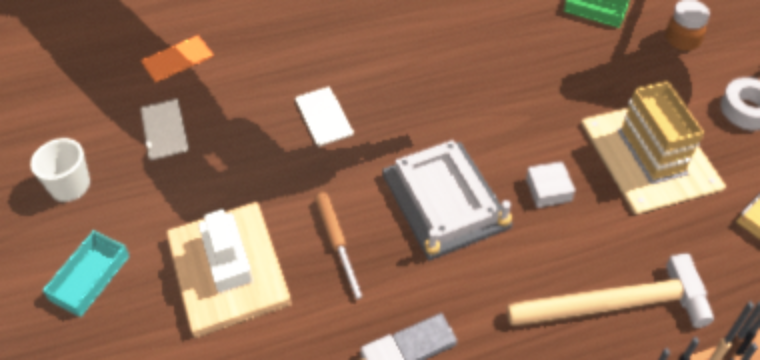

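The crop shows the three-tray pile square at (665,130), the punch upright on the board at (225,250), and the two spare cards flat on the bench. Nothing else has moved.

```bash
python3 -c "
from plant import ctrl
print(ctrl.sign_off())"
```

```text
the job is handed in; nothing more can be done
None
```

The job is handed in (the sign-off returned no verdict): the punch stands upright in the middle of the board, and the three trays with two card separators are in one square pile on the mat, about 3 mm off its centre, with the two spare cards still on the bench and nothing else disturbed.

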